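Show the painter the blue in the paint box

TASK

Push the lid of the wooden paint box all the way open with the fingertips, then show the painter the blue paint: point from above at the middle of the blue pan inside the box, with the fingertips two or three centimetres over the paint, stay there for at least two seconds and finish while still pointing. Touch none of the paints, pick nothing up, and leave the ink jar, the water cup and the brush where they are.

Things in the scene. Friction and masses are not known exactly. Their poses are not given: they have to be found in the camera images.
- paint_box: Wooden box fixed to the desk. Frame: z up, x the way the lid opens (away from the robot, yaw within 0.4 rad). Origin on the desk under the pan well; box spans x -55..170, y -79..79 mm. Front wall 8 mm thick, 40 high. Open well x -47..48, floor 6 mm up; then a solid deck 40 high, x 48..170, where the open lid rests. Side rails 10 mm thick, 48 high at y 69..79 and -79..-69.
- lid (a joint): Travel (m) of the flat pale lid, 105 long (box x), 134 wide, 18 mm thick (41 to 59 mm above the desk), hiding the pans. 0 = shut, near face flush with the box front (box x -55 mm); 0.12 = fully open, at its stop, all pans uncovered. Starts at 0 to 0.03. Slides along box +x with 1 to 2 N friction, stays where left, cannot be lifted off.
- lid_edge (a point): Middle of the lid's near upright face (the one towards the robot, marked with a black strip), 50 mm above the desk; moves with the lid. Push here along box +x.
- pan_blue: Round pan of blue paint fixed in the well: grey tub 37 mm across, 24 high, with a blue disc 33 mm across, its top 26 mm above the origin (32 above the desk). Origin: centre of its underside, z up. The pan to point at. Six pans stand in two rows of three, 42 to 43 mm apart, colours in any order.
- pan_red: Round pan of red paint fixed in the well: grey tub 37 mm across, 24 high, with a red disc 33 mm across, its top 26 mm above the origin (32 above the desk). Origin: centre of its underside, z up. Six pans stand in two rows of three, 42 to 43 mm apart, colours in any order.
- pan_yellow: Round pan of yellow paint fixed in the well: grey tub 37 mm across, 24 high, with a yellow disc 33 mm across, its top 26 mm above the origin (32 above the desk). Origin: centre of its underside, z up. Six pans stand in two rows of three, 42 to 43 mm apart, colours in any order.
- pan_green: Round pan of green paint fixed in the well: grey tub 37 mm across, 24 high, with a green disc 33 mm across, its top 26 mm above the origin (32 above the desk). Origin: centre of its underside, z up. Six pans stand in two rows of three, 42 to 43 mm apart, colours in any order.
- pan_white: Round pan of white paint fixed in the well: grey tub 37 mm across, 24 high, with a white disc 33 mm across, its top 26 mm above the origin (32 above the desk). Origin: centre of its underside, z up. Six pans stand in two rows of three, 42 to 43 mm apart, colours in any order.
- pan_black: Round pan of black paint fixed in the well: grey tub 37 mm across, 24 high, with a black disc 33 mm across, its top 26 mm above the origin (32 above the desk). Origin: centre of its underside, z up. Six pans stand in two rows of three, 42 to 43 mm apart, colours in any order.
- blue_ink: Loose closed ink jar of glass with a blue cap, 48 mm across, 75 mm tall, beside the box (not the thing to point at). Origin: centre of its underside, z along its axis.
- water_cup: Loose white water cup, 68 mm across, 80 mm tall, beside the box. Origin: centre of its underside, z along its axis.
- brush: Loose paint brush 190 mm long lying on the desk. Origin at its underside, x along its length.

How it is judged (in metres and radians):
On the way, in this order (a step that is already met when the one before it is completed fails the run):
1. the lid is pushed fully open (within 10 mm of its stop) (value of joint lid above 0.11 m), for 0.1 s.
2. the tool point dwells just above the blue paint for two seconds, lid still open (value of joint lid above 0.11 m and horizontal distance between the grasp point and pan_blue below 0.013 m and z of the grasp point in the frame of pan_blue between 0.026 and 0.101 m and contact force between the fingers and anything else below 0.3 N), for 2 s.
At the end, for the whole second after the job is handed in: The lid is within 10 mm of its open stop; the tool point is within 13 mm, seen from above, of the middle of the blue pan and no more than 75 mm above its paint; nothing is touched; jar, cup and brush are within 15 mm of where they started (value of joint lid above 0.11 m and horizontal distance between the grasp point and pan_blue below 0.013 m and z of the grasp point in the frame of pan_blue between 0.026 and 0.101 m and distance of each of blue_ink, water_cup, brush from where it was at the start of the episode below 0.015 m).
It fails at once if a paint is touched (contact force between any of the fingers, the arm and pan_blue above 0.3 N or contact force between any of the fingers, the arm and pan_red above 0.3 N or contact force between any of the fingers, the arm and pan_yellow above 0.3 N or contact force between any of the fingers, the arm and pan_green above 0.3 N or contact force between any of the fingers, the arm and pan_white above 0.3 N or contact force between any of the fingers, the arm and pan_black above 0.3 N).
It fails at once if the ink jar, the water cup or the brush is moved by more than 15 mm, picked up or tipped (distance of any of blue_ink, water_cup, brush from where it was at the start of the episode above 0.015 m or angle between any of blue_ink, water_cup's own z axis and vertical above 0.3 rad).
It also fails if it takes over 38 s, if anything falls off the work surface, if the arm or the gripper's body presses on something with over 40 N, if the wrist force passes 120 N, or if a joint passes its speed limit or range.

ROBOT

A 6-joint arm with a two-finger parallel gripper is mounted at the origin on the work surface. World frame = base frame: x ahead of the robot, y to its left, z up, the work surface at z = 0. Lengths are in m, angles in degrees, forces in N, time in s.
With the tool pointing down it reaches from about 0.35 to 0.875 m from the base axis. Payload 4.2 kg.
Tool frame: the origin (TCP) lies between the finger pads, 19 mm behind the fingertips; this is the grasp point; z points along the fingers, y is the line along which they close (so a half turn about z gives the same grasp; the last joint's range is limited). The gripper opens to 87 mm and grips with 3 to 60 N. Pads are 19 mm wide; open, the fingers measure 117 mm over their backs; the gripper's body (75 mm by 190 mm) begins 51 mm behind the grasp point.
Start: joints at [-61.1, 22.042, 0.453, 0, -68.411, -14.817], TCP at [0.152, -0.606, 0.241] pointing down, gripper open.
Joint ranges: [-179.83, 179.83], [-69.29, 118.12], [-61.27, 80.66], [-181.25, 117.63], [-171.15, -9.14], [-177.46, 177.46]. Speed limits (degrees/s): [159.86, 159.86, 180, 180, 180, 180].

INTERFACE

Orientations are given as a 3x3 rotation matrix whose columns are the frame's x, y, z axes.
In Python, from station import r gives the robot as it stands.
- The arm moves only by the tool servo_tool, never from a script. Its argument "targets" is a list of rows, each a list of 5 numbers: the shift along the world's x, y, z in units of 30 mm (1.0 is 30 mm), then the turn about the world's z in rad, then the finger opening in mm, from 0 to 87. In form: [[x, y, z, turn, gripper], ...]. A call has exactly 5 rows; each row is the pose to reach, as a shift and turn from the pose commanded when the call began; what a row does not reach only later rows make up. A row lasts 1/12 s, in which the tool goes at most 41.7 mm and 7.16 degrees, less where a joint would pass 70% of its speed; a pose out of reach is approached as far as the arm can. A call with a gripper value outside its range is refused whole. The fingers move at their own pace and stop on an object; the grip force is fixed at half the most. Time passes only in rows, so rows that repeat a pose let the fingers close, or fill a call up. It gives the time, the measured TCP pose, the force, the opening and the grip force at its end, in the units of the state.
- r.sense(): the state, without advancing time (a new reading comes with each control period).
- r.capture(name): name is "scene" or "side" or "wrist"; returns a dict with "pixels" (480x640x3 uint8, red, green, blue), "fx", "fy", "cx", "cy" (pixels), "world_from_camera" (4x4, takes a point from camera to world coordinates). Camera axes: x right, y down, z forward; pixel columns grow to the right and rows downward; lengths in m; the calibration is good to about 2 mm. A picture is of the moment at which its call begins. There is no depth.
- r.finish_job(): hands the job in; it is judged then, once.
The state is a dict: "time_s": time; "joints": joint angles; "joint_velocities": joint speeds; "effort": joint torques, N m; "tcp_pos": TCP position; "ee_rot": TCP orientation; "wrist_force": force on the tool from outside, world axes, zero at the start; "moment": the same for the moment, N m; "gripper_width": opening from 0.0 (shut) to 1.0 (fully open); "gripper_force": force on a finger pad.
Only numpy, scipy, OpenCV 4.12 (cv2) and the standard library are available. Lean on these libraries where they do the work, as an engineer would, in place of code of your own. Each camera call takes 0.05 s, during which the arm holds its last target. There are 200 camera calls.

## Working session

There is one attempt and no reset: what is moved stays moved. The work goes in short steps, Python scripts to look and compute and a tool call to move; the robot and the scene stay as the last step left them, time stands still between calls to the robot, and variables do not carry over. Pictures are saved under pics/ and viewed, at most 10 in all, crops included, and the job is handed in when it is done.

Besides the shell and the picture viewer there is one more tool, called after "Request:" by a JSON object that holds its "fn" and its "kwargs", one argument or row to a line. servo_tool: Moves the arm, as the interface text tells. Its arguments: {"type":"object","properties":{"targets":{"type":"array","items":{"type":"array","items":{"type":"number"}}}},"required":["targets"]}

```bash
mkdir -p pics; python3 - <<'E'
from station import r
import cv2,pickle
d={}
for n in("scene","side"):
    c=r.capture(n);d[n]=c;cv2.imwrite(f"pics/{n}0.png",c["pixels"][:,:,::-1]);print(n,c["fx"],c["cx"],c["cy"],c["world_from_camera"])
pickle.dump(d,open("c0.pkl","wb"))
s=r.sense();print(s["tcp_pos"],s["ee_rot"],s["time_s"])
E
```

```text
scene 569.2820837792144 324.7201461406029 247.79920231098347 [[-0.65191425  0.53303576 -0.53933356  1.16535113]
 [ 0.75819855  0.46940816 -0.45253833  0.57024892]
 [ 0.01194846 -0.70393811 -0.71016081  0.80935948]
 [ 0.          0.          0.          1.        ]]
side 504.2044970586972 319.05110706082843 236.55011169311874 [[-7.35520303e-01 -3.29073061e-01  5.92216856e-01  1.22372615e-01]
 [-6.77502563e-01  3.57769869e-01 -6.42643756e-01  5.94730659e-01]
 [-4.00598828e-04 -8.73905968e-01 -4.86094845e-01  4.66657485e-01]
 [ 0.00000000e+00  0.00000000e+00  0.00000000e+00  1.00000000e+00]]
[ 0.15197399 -0.60571312  0.24027199] [[-9.69974223e-01 -2.43206957e-01 -6.18112126e-04]
 [-2.43207703e-01  9.69972383e-01  1.89479470e-03]
 [ 1.38724438e-04  1.98823165e-03 -9.99998014e-01]] 0.1
```

View pics/scene0.png

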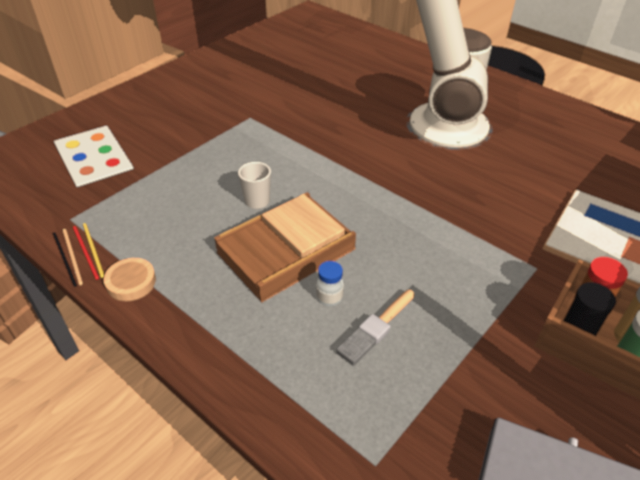

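View pics/side0.png

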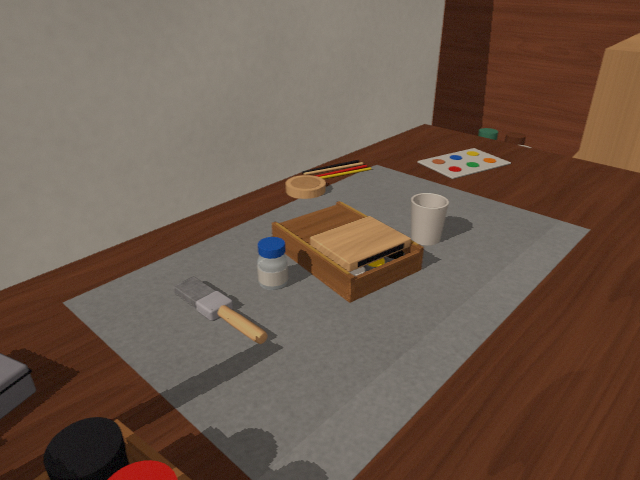

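The scene picture shows the box around (285,240) with its pale lid at (305,225), the cup at (256,185), the jar at (330,283) and the brush at (380,330). The side picture shows the lid at (360,240), slightly open, with the black strip at (385,255) and the jar at (272,263).

```bash
cat > h.py <<'E'
import numpy as np,cv2
def ray(c,uv,z):
    T=c["world_from_camera"];uv=np.atleast_2d(uv).astype(float)
    d=np.c_[(uv[:,0]-c["cx"])/c["fx"],(uv[:,1]-c["cy"])/c["fy"],np.ones(len(uv))]@T[:3,:3].T
    return T[:3,3]+d*((z-T[2,3])/d[:,2])[:,None]
def proj(c,P):
    T=c["world_from_camera"];p=(np.atleast_2d(P)-T[:3,3])@T[:3,:3]
    return np.c_[c["fx"]*p[:,0]/p[:,2]+c["cx"],c["fy"]*p[:,1]/p[:,2]+c["cy"]]
def tri(c1,u1,c2,u2):
    A=[];b=[]
    for c,u in((c1,u1),(c2,u2)):
        T=c["world_from_camera"];d=T[:3,:3]@[(u[0]-c["cx"])/c["fx"],(u[1]-c["cy"])/c["fy"],1];d/=np.linalg.norm(d)
        M=np.eye(3)-np.outer(d,d);A.append(M);b.append(M@T[:3,3])
    return np.linalg.lstsq(np.vstack(A),np.hstack(b),rcond=None)[0]
E
python3 - <<'E'
import pickle,cv2,numpy as np
from h import *
d=pickle.load(open("c0.pkl","rb"))
out=[]
for n,roi,seed in(("scene",(200,180,370,310),(305,225)),("side",(260,190,440,305),(360,240))):
    im=d[n]["pixels"];x0,y0,x1,y1=roi
    print(n,[im[v,u].tolist() for u,v in (seed,(seed[0]-10,seed[1]),(seed[0],seed[1]-8))])
    hsv=cv2.cvtColor(im,cv2.COLOR_RGB2HSV)
    m=cv2.inRange(hsv,(8,50,165 if n=="side" else 185),(28,170,255));mm=np.zeros_like(m);mm[y0:y1,x0:x1]=m[y0:y1,x0:x1]
    cs,_=cv2.findContours(mm,cv2.RETR_EXTERNAL,cv2.CHAIN_APPROX_NONE);c=max(cs,key=cv2.contourArea)
    hull=cv2.convexHull(c);q=cv2.approxPolyDP(hull,6,True)[:,0];print(cv2.contourArea(c),q.tolist());print(ray(d[n],q,.059).round(4))
    W=ray(d[n],hull[:,0],.059);rc=cv2.minAreaRect((W[:,:2]*1000).astype(np.float32));print(rc)
    z=im[y0:y1,x0:x1].copy();cv2.drawContours(z,[c-[x0,y0]],-1,(255,0,255),1);out.append(cv2.resize(z,(400,300),interpolation=0))
cv2.imwrite("pics/m1.png",np.hstack(out)[:,:,::-1])
E
```

```text
scene [[240, 197, 139], [241, 200, 141], [234, 181, 127]]
2914.0 [[350, 233], [262, 281], [264, 213], [304, 193]]
[[ 0.5335  0.1024  0.059 ]
 [ 0.7302  0.063   0.059 ]
 [ 0.6014 -0.0608  0.059 ]
 [ 0.5036 -0.0429  0.059 ]]
((617.373291015625, 12.648506164550781), (152.677001953125, 203.9271697998047), 79.6783447265625)
side [[178, 134, 91], [186, 143, 95], [177, 133, 87]]
2508.5 [[409, 238], [342, 265], [311, 240], [368, 216]]
[[ 0.5062 -0.0413  0.059 ]
 [ 0.5336  0.0973  0.059 ]
 [ 0.6209  0.0733  0.059 ]
 [ 0.6058 -0.0595  0.059 ]]
((568.7109985351562, 19.084606170654297), (145.3985137939453, 103.61602020263672), 78.93608856201172)
```

View pics/m1.png

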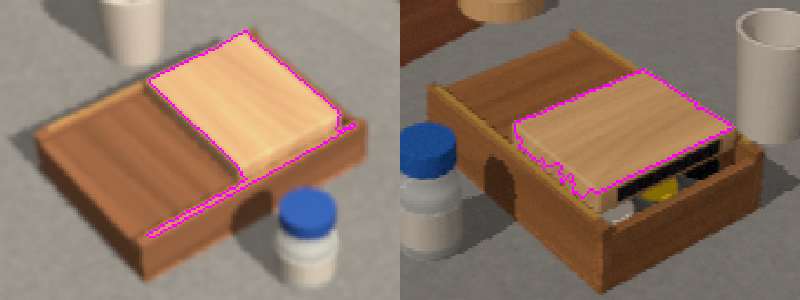

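The lid contour is good except for a rail strip in the scene mask. By eye, the scene corners are (304,193), (264,213), (304,251) and (343,230). The side corners are (409,238), (368,216), (312,236) and (349,263).

```bash
python3 - <<'E'
import pickle
from h import *
d=pickle.load(open("c0.pkl","rb"));a,b=d["scene"],d["side"]
P=[]
for n,u,v in(("near-",(304,193),(409,238)),("far-",(264,213),(368,216)),("far+",(304,251.5),(312,236)),("near+",(343.5,230),(349,263)),("boxfront+",(355.5,248.5),(353,302))):
    p=tri(a,u,b,v);P.append(p);print(n,p.round(4),"side z59",ray(b,v,.059)[0].round(4))
print("front- z0",ray(b,(423,261),0).round(4),"front+ z0",ray(b,(353,302),0).round(4))
P=np.array(P)
y=P[3]-P[0]+P[2]-P[1];yaw=np.arctan2(-y[0],y[1]);print("yaw",yaw)
ex=np.array([np.cos(yaw),np.sin(yaw)]);e=(P[0]+P[3])[:2]/2
fr=ray(b,[(423,261),(353,302)],0).mean(0)[:2];print("edge",e,"front",fr,"lid",(e-fr)@ex, "lateral",(e-fr)@[-ex[1],ex[0]])
for n,m,z in(("scene",a,.07),):
    hsv=cv2.cvtColor(a["pixels"],cv2.COLOR_RGB2HSV);k=cv2.inRange(hsv[200:330,280:400],(105,120,80),(125,255,255));M=cv2.moments(k,True);print("jar",ray(a,(280+M["m10"]/M["m00"],200+M["m01"]/M["m00"]),.07))
print("cup",ray(b,(428,238),0))
E
```

```text
near- [ 0.5054 -0.041   0.0602] side z59 [ 0.5062 -0.0413  0.059 ]
far- [ 0.6038 -0.0577  0.0612] side z59 [ 0.6058 -0.0595  0.059 ]
far+ [0.6267 0.0672 0.0596] side z59 [0.629  0.0624 0.059 ]
near+ [0.5318 0.0844 0.0561] side z59 [0.5295 0.0858 0.059 ]
boxfront+ [0.5102 0.0996 0.0007] side z59 [0.4623 0.1583 0.059 ]
front- z0 [[ 0.4973 -0.0807  0.    ]] front+ z0 [[0.5115 0.0952 0.    ]]
yaw -0.19446903107320118
edge [0.51858652 0.02170345] front [0.50439393 0.00726266] lid 0.011134444095901343 lateral 0.016911239234763557
jar [[0.64280652 0.14502937 0.07      ]]
cup [[ 0.53521575 -0.15774546  0.        ]]
```

Request:
{"fn": "servo_tool", "kwargs": {
  "targets": [
    [0.7,1.4,0,-0.1,0],
    [1.3,2.6,0,-0.2,0],
    [2.0,4.0,0,-0.3,0],
    [2.7,5.3,0,-0.4,0],
    [3.2,6.4,0,-0.43,0]
  ]
}}

```text
time_s: 0.52
tcp_pos: [0.2457, -0.4181, 0.2407]
ee_rot: [[-0.982, 0.188, -0.0], [0.188, 0.982, 0.001], [0.001, 0.001, -1.0]]
wrist_force: [1.2, 0.5, 0.0]
gripper_width: 0.707
gripper_force: 0.0
```

Request:
{"fn": "servo_tool", "kwargs": {
  "targets": [
    [0.6,1.2,0,0,0],
    [1.2,2.4,0,0,0],
    [1.8,3.6,0,0,0],
    [2.4,4.8,0,0,0],
    [3.0,6.0,0,0,0]
  ]
}}

```text
time_s: 0.93
tcp_pos: [0.3354, -0.238, 0.2412]
ee_rot: [[-0.983, 0.183, 0.0], [0.183, 0.983, 0.0], [-0.0, 0.0, -1.0]]
wrist_force: [0.8, 0.3, 0.1]
gripper_width: 0.329
gripper_force: 0.0
```

Request:
{"fn": "servo_tool", "kwargs": {
  "targets": [
    [0.6,1.2,0,0,0],
    [1.2,2.4,0,0,0],
    [1.8,3.6,0,0,0],
    [2.4,4.8,0,0,0],
    [3.0,6.0,0,0,0]
  ]
}}

```text
time_s: 1.35
tcp_pos: [0.4255, -0.0579, 0.2413]
ee_rot: [[-0.983, 0.183, 0.0], [0.183, 0.983, 0.0], [-0.0, 0.0, -1.0]]
wrist_force: [1.1, -0.5, 0.3]
gripper_width: 0.02
gripper_force: 0.0
```

Request:
{"fn": "servo_tool", "kwargs": {
  "targets": [
    [0.6,1.2,-1,0,0],
    [1.2,2.4,-2,0,0],
    [1.5,2.8,-3,0,0],
    [1.5,2.8,-4,0,0],
    [1.5,2.8,-4,0,0]
  ]
}}

```text
time_s: 1.77
tcp_pos: [0.4664, 0.0242, 0.1148]
ee_rot: [[-0.983, 0.183, -0.014], [0.183, 0.983, -0.004], [0.013, -0.006, -1.0]]
wrist_force: [-1.6, -0.4, 0.0]
gripper_width: 0.004
gripper_force: 0.0
```

Request:
{"fn": "servo_tool", "kwargs": {
  "targets": [
    [0,0,-0.7,0,0],
    [0,0,-1.3,0,0],
    [0,0,-1.85,0,0],
    [0,0,-1.85,0,0],
    [0,0,-1.85,0,0]
  ]
}}

```text
time_s: 2.18
tcp_pos: [0.4704, 0.0236, 0.0664]
ee_rot: [[-0.983, 0.183, -0.001], [0.183, 0.983, -0.001], [0.0, -0.001, -1.0]]
wrist_force: [-1.4, -0.3, 0.6]
gripper_width: 0.004
gripper_force: 0.0
```

```bash
python3 - <<'E'
from station import r
import cv2,pickle,numpy as np
c=r.capture("side");print(r.sense()["tcp_pos"])
a=cv2.resize(c["pixels"][180:310,250:460],(600,372))
cv2.imwrite("pics/s1.png",a[:,:,::-1])
E
```

```text
[0.47109759 0.02391659 0.06707116]
```

View pics/s1.png

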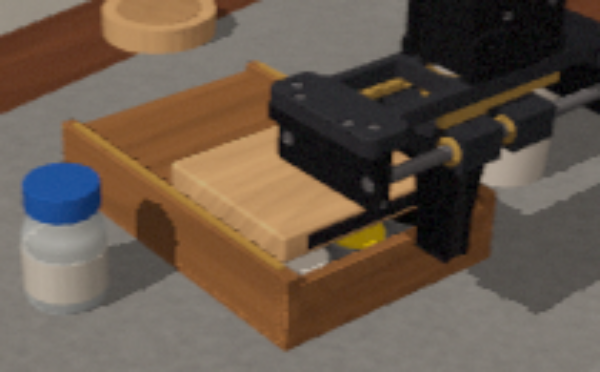

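The crop shows the closed fingers just over the front wall at (445,240), facing the lid's black strip. I'll push now.

Request:
{"fn": "servo_tool", "kwargs": {
  "targets": [
    [0.4,0.15,0,0,0],
    [0.8,0.07,0,0,0],
    [1.1,0.0,0,0,0],
    [1.4,-0.05,0,0,0],
    [1.7,-0.1,0,0,0]
  ]
}}

```text
time_s: 2.65
tcp_pos: [0.5217, 0.0207, 0.0666]
ee_rot: [[-0.983, 0.184, -0.0], [0.184, 0.983, 0.0], [0.0, 0.0, -1.0]]
wrist_force: [-2.0, -0.3, 1.3]
gripper_width: 0.007
gripper_force: 0.9
```

Request:
{"fn": "servo_tool", "kwargs": {
  "targets": [
    [0.3,-0.06,0,0,0],
    [0.6,-0.12,0,0,0],
    [0.9,-0.18,0,0,0],
    [1.2,-0.24,0,0,0],
    [1.5,-0.3,0,0,0]
  ]
}}

```text
time_s: 3.07
tcp_pos: [0.5671, 0.0118, 0.0656]
ee_rot: [[-0.983, 0.183, -0.0], [0.183, 0.983, -0.0], [0.0, -0.0, -1.0]]
wrist_force: [-1.9, 0.4, 1.9]
gripper_width: 0.007
gripper_force: 0.9
```

Request:
{"fn": "servo_tool", "kwargs": {
  "targets": [
    [0.2,-0.04,0,0,0],
    [0.4,-0.08,0,0,0],
    [0.6,-0.12,0,0,0],
    [0.7,-0.14,0,0,0],
    [0.8,-0.16,0,0,0]
  ]
}}

```text
time_s: 3.48
tcp_pos: [0.5907, 0.0072, 0.0656]
ee_rot: [[-0.983, 0.183, -0.0], [0.183, 0.983, 0.0], [0.0, 0.0, -1.0]]
wrist_force: [-1.6, 0.2, -0.1]
gripper_width: 0.009
gripper_force: 0.7
```

Request:
{"fn": "servo_tool", "kwargs": {
  "targets": [
    [0.1,-0.02,0,0,0],
    [0.2,-0.04,0,0,0],
    [0.3,-0.06,0,0,0],
    [0.35,-0.07,0,0,0],
    [0.4,-0.08,0,0,0]
  ]
}}

```text
time_s: 3.9
tcp_pos: [0.6025, 0.0049, 0.0656]
ee_rot: [[-0.983, 0.183, -0.0], [0.183, 0.983, 0.0], [0.0, 0.0, -1.0]]
wrist_force: [-1.7, 1.2, -1.2]
gripper_width: 0.004
gripper_force: 0.7
```

Request:
{"fn": "servo_tool", "kwargs": {
  "targets": [
    [0.05,-0.01,0,0,0],
    [0.1,-0.02,0,0,0],
    [0.15,-0.03,0,0,0],
    [0.2,-0.04,0,0,0],
    [0.25,-0.05,0,0,0]
  ]
}}

```text
time_s: 4.32
tcp_pos: [0.6059, 0.004, 0.0656]
ee_rot: [[-0.983, 0.184, -0.009], [0.184, 0.983, 0.0], [0.009, -0.001, -1.0]]
wrist_force: [-13.5, 9.1, 10.1]
gripper_width: 0.006
gripper_force: 7.6
```

```bash
python3 - <<'E'
from station import r
import cv2,pickle,numpy as np
c=r.capture("side");b=r.capture("scene");pickle.dump({"side":c,"scene":b},open("c1.pkl","wb"));s=r.sense();print(s["tcp_pos"],s["wrist_force"])
a=np.hstack([cv2.resize(c["pixels"][180:310,250:430],(400,290)),cv2.resize(b["pixels"][170:300,200:380],(400,290))])
cv2.imwrite("pics/s2.png",a[:,:,::-1])
E
```

```text
[0.60588316 0.00404846 0.06560931] [-10.63407221   7.09113372   6.45356429]
```

View pics/s2.png

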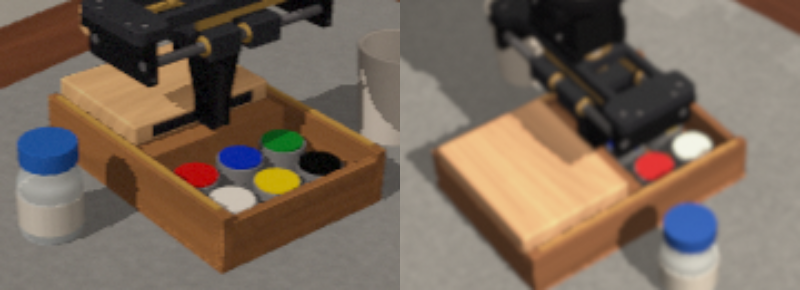

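The stop is reached, with the force up to 13 N. The left crop shows the lid fully open and the blue disc at (240,157), in the middle of the far row. I'll back off and measure from both views.

Request:
{"fn": "servo_tool", "kwargs": {
  "targets": [
    [-0.3,0.06,0,0,0],
    [-0.7,0.1,0.6,0,0],
    [-1.5,0.3,1.6,0,0],
    [-2.7,0.5,2.4,0,0],
    [-3.9,0.7,2.4,0,0]
  ]
}}

```text
time_s: 4.83
tcp_pos: [0.4964, 0.0253, 0.1423]
ee_rot: [[-0.983, 0.182, 0.012], [0.182, 0.983, 0.002], [-0.012, 0.004, -1.0]]
wrist_force: [0.5, 0.8, 0.3]
gripper_width: 0.004
gripper_force: 0.0
```

```bash
python3 - <<'E'
from station import r
import cv2,pickle
from h import *
d={n:r.capture(n) for n in("side","scene")};pickle.dump(d,open("c2.pkl","wb"));s=r.sense();print(s["tcp_pos"],s["wrist_force"])
d1=pickle.load(open("c1.pkl","rb"))
def blob(c,roi,lo,hi):
    x0,y0,x1,y1=roi;m=cv2.inRange(cv2.cvtColor(c["pixels"],cv2.COLOR_RGB2HSV)[y0:y1,x0:x1],lo,hi)
    n,l,st,ce=cv2.connectedComponentsWithStats(m);i=1+st[1:,4].argmax();return ce[i]+[x0,y0],st[i]
R={"side":(310,220,430,290),"scene":(250,190,350,250)}
col={"blue":((105,130,60),(128,255,255)),"red":((0,180,90),(5,255,255)),"yellow":((23,170,90),(32,255,255)),"green":((45,130,50),(80,255,255))}
for k,(lo,hi) in col.items():
    U={}
    for nm,c in(("side",d["side"]),("side1",d1["side"]),("scene",d["scene"])):
        try:
            u,st=blob(c,R[nm[:5].rstrip("1")],lo,hi);U[nm]=u;print(k,nm,u.round(1),st[2:].tolist(),ray(c,u,.032)[0].round(4))
        except ValueError: print(k,nm,"none")
    if "scene" in U: print("  tri",tri(d["scene"],U["scene"],d1["side"],U["side1"]).round(4))
a=np.hstack([cv2.resize(d["side"]["pixels"][180:310,250:430],(400,290)),cv2.resize(d["scene"]["pixels"][170:300,200:380],(400,290))])
cv2.imwrite("pics/s3.png",a[:,:,::-1])
E
```

```text
[0.48807736 0.02398365 0.13876661] [-0.27784462 -0.41757387 -0.43084146]
blue side [357.9 250.1] [19, 11, 170] [0.5716 0.0103 0.032 ]
blue side1 [357.9 250.1] [19, 11, 170] [0.5716 0.0103 0.032 ]
blue scene [300.9 231.9] [17, 12, 156] [0.5726 0.0107 0.032 ]
  tri [0.572  0.01   0.0315]
red side [338.5 257.4] [20, 11, 133] [0.5804 0.0504 0.032 ]
red side1 [338.4 257.5] [20, 11, 121] [0.5803 0.0508 0.032 ]
red scene [314.2 243.9] [16, 11, 141] [0.5802 0.0526 0.032 ]
  tri [0.5799 0.052  0.0322]
yellow side [374.2 260.4] [20, 12, 183] [0.5312 0.0182 0.032 ]
yellow side1 [374.3 260.5] [20, 12, 184] [0.5311 0.0182 0.032 ]
yellow scene none
green side [376.6 242.6] [19, 10, 153] [ 0.5638 -0.0316  0.032 ]
green side1 [376.7 242.6] [19, 10, 153] [ 0.5637 -0.0318  0.032 ]
green scene [288.3 220.1] [15, 10, 123] [ 0.5639 -0.0316  0.032 ]
  tri [ 0.5638 -0.0318  0.0319]
```

View pics/s3.png

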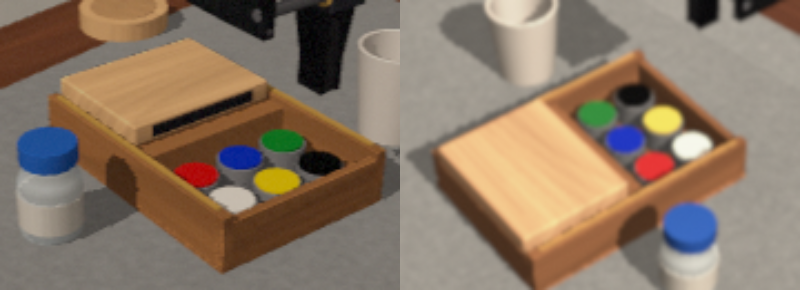

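The lid stays open, and the blue disc (left crop 240,157; right crop 625,140) triangulates to (0.572, 0.010, 0.032). I'll move over it and descend.

Request:
{"fn": "servo_tool", "kwargs": {
  "targets": [
    [0.9,-0.15,0,0,0],
    [1.9,-0.3,0,0,0],
    [2.8,-0.45,0,0,0],
    [2.8,-0.45,0,0,0],
    [2.8,-0.45,-0.5,0,0]
  ]
}}

```text
time_s: 5.35
tcp_pos: [0.5809, 0.0108, 0.125]
ee_rot: [[-0.983, 0.183, 0.008], [0.183, 0.983, 0.001], [-0.008, 0.002, -1.0]]
wrist_force: [0.2, 0.9, 0.5]
gripper_width: 0.005
gripper_force: 0.0
```

Request:
{"fn": "servo_tool", "kwargs": {
  "targets": [
    [0,0,-0.4,0,0],
    [0,0,-0.8,0,0],
    [0,0,-1.2,0,0],
    [0,0,-1.5,0,0],
    [0,0,-1.5,0,0]
  ]
}}

```text
time_s: 5.77
tcp_pos: [0.5759, 0.0105, 0.0758]
ee_rot: [[-0.983, 0.184, -0.003], [0.184, 0.983, -0.001], [0.003, -0.001, -1.0]]
wrist_force: [0.1, -0.0, -0.8]
gripper_width: 0.002
gripper_force: 0.0
```

Request:
{"fn": "servo_tool", "kwargs": {
  "targets": [
    [0,0,0,0,0],
    [0,0,0,0,0],
    [0,0,0,0,0],
    [0,0,0,0,0],
    [0,0,0,0,0]
  ]
}}

```text
time_s: 6.18
tcp_pos: [0.5772, 0.011, 0.0784]
ee_rot: [[-0.983, 0.183, 0.001], [0.183, 0.983, 0.0], [-0.001, 0.001, -1.0]]
wrist_force: [-0.1, -0.3, -0.3]
gripper_width: 0.004
gripper_force: 0.0
```

Request:
{"fn": "servo_tool", "kwargs": {
  "targets": [
    [-0.1,0,-0.05,0,0],
    [-0.17,0,-0.05,0,0],
    [-0.17,0,-0.05,0,0],
    [-0.17,0,-0.05,0,0],
    [-0.17,0,-0.05,0,0]
  ]
}}

```text
time_s: 6.6
tcp_pos: [0.5718, 0.0109, 0.0763]
ee_rot: [[-0.983, 0.183, 0.0], [0.183, 0.983, -0.0], [-0.0, 0.0, -1.0]]
wrist_force: [-0.1, -0.4, -0.6]
gripper_width: 0.006
gripper_force: 0.0
```

Request:
{"fn": "servo_tool", "kwargs": {
  "targets": [
    [0,0,0,0,0],
    [0,0,0,0,0],
    [0,0,0,0,0],
    [0,0,0,0,0],
    [0,0,0,0,0]
  ]
}}

```text
time_s: 7.02
tcp_pos: [0.5718, 0.0109, 0.0762]
ee_rot: [[-0.983, 0.183, 0.0], [0.183, 0.983, -0.0], [-0.0, -0.0, -1.0]]
wrist_force: [-0.3, -0.5, -0.7]
gripper_width: 0.007
gripper_force: 0.0
```

Request:
{"fn": "servo_tool", "kwargs": {
  "targets": [
    [0,0,0,0,0],
    [0,0,0,0,0],
    [0,0,0,0,0],
    [0,0,0,0,0],
    [0,0,0,0,0]
  ]
}}

```text
time_s: 7.43
tcp_pos: [0.5718, 0.0109, 0.0762]
ee_rot: [[-0.983, 0.183, 0.0], [0.183, 0.983, -0.0], [-0.0, 0.0, -1.0]]
wrist_force: [-0.4, -0.1, 0.2]
gripper_width: 0.008
gripper_force: 0.0
```

Request:
{"fn": "servo_tool", "kwargs": {
  "targets": [
    [0,0,0,0,0],
    [0,0,0,0,0],
    [0,0,0,0,0],
    [0,0,0,0,0],
    [0,0,0,0,0]
  ]
}}

```text
time_s: 7.85
tcp_pos: [0.5718, 0.0109, 0.0763]
ee_rot: [[-0.983, 0.183, 0.0], [0.183, 0.983, 0.0], [-0.0, 0.0, -1.0]]
wrist_force: [-0.0, -0.2, 0.4]
gripper_width: 0.004
gripper_force: 0.0
```

Request:
{"fn": "servo_tool", "kwargs": {
  "targets": [
    [0,0,0,0,0],
    [0,0,0,0,0],
    [0,0,0,0,0],
    [0,0,0,0,0],
    [0,0,0,0,0]
  ]
}}

```text
time_s: 8.27
tcp_pos: [0.5718, 0.0109, 0.0763]
ee_rot: [[-0.983, 0.183, 0.0], [0.183, 0.983, 0.0], [-0.0, 0.0, -1.0]]
wrist_force: [1.0, -0.4, -0.3]
gripper_width: 0.005
gripper_force: 0.0
```

Request:
{"fn": "servo_tool", "kwargs": {
  "targets": [
    [0,0,0,0,0],
    [0,0,0,0,0],
    [0,0,0,0,0],
    [0,0,0,0,0],
    [0,0,0,0,0]
  ]
}}

```text
time_s: 8.68
tcp_pos: [0.5718, 0.0108, 0.0763]
ee_rot: [[-0.983, 0.183, 0.0], [0.183, 0.983, -0.0], [-0.0, -0.0, -1.0]]
wrist_force: [1.2, 0.1, -0.7]
gripper_width: 0.009
gripper_force: 0.0
```

Request:
{"fn": "servo_tool", "kwargs": {
  "targets": [
    [0,0,0,0,0],
    [0,0,0,0,0],
    [0,0,0,0,0],
    [0,0,0,0,0],
    [0,0,0,0,0]
  ]
}}

```text
time_s: 9.1
tcp_pos: [0.5718, 0.0109, 0.0762]
ee_rot: [[-0.983, 0.183, -0.0], [0.183, 0.983, 0.0], [0.0, 0.0, -1.0]]
wrist_force: [-0.1, -0.4, 0.2]
gripper_width: 0.008
gripper_force: 0.0
```

Request:
{"fn": "servo_tool", "kwargs": {
  "targets": [
    [0,0,0,0,0],
    [0,0,0,0,0],
    [0,0,0,0,0],
    [0,0,0,0,0],
    [0,0,0,0,0]
  ]
}}

```text
time_s: 9.52
tcp_pos: [0.5718, 0.0109, 0.0763]
ee_rot: [[-0.983, 0.183, -0.0], [0.183, 0.983, -0.0], [0.0, -0.0, -1.0]]
wrist_force: [-0.5, -1.3, 0.3]
gripper_width: 0.003
gripper_force: 0.0
```

```bash
python3 - <<'E'
from station import r
import cv2,numpy as np
c=r.capture("side");b=r.capture("scene");s=r.sense();print(s["time_s"],s["tcp_pos"],s["wrist_force"])
a=np.hstack([cv2.resize(c["pixels"][180:310,250:430],(400,290)),cv2.resize(b["pixels"][170:300,200:380],(400,290))])
cv2.imwrite("pics/s4.png",a[:,:,::-1])
E
```

```text
9.6167 [0.57176481 0.0108409  0.07624738] [ 0.02375209 -0.37255714 -0.12754142]
```

View pics/s4.png

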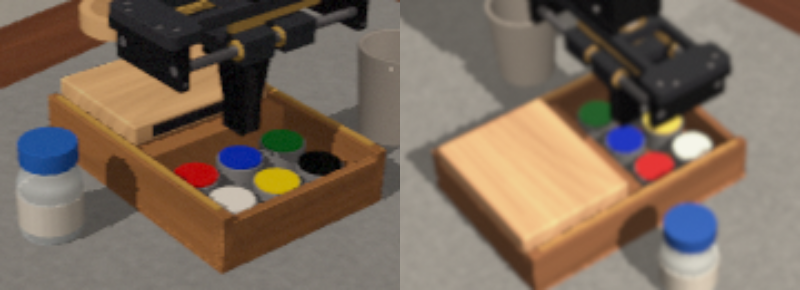

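The fingertips hang over the blue pan (left crop 242,130, above the disc at 240,157). The lid is open, and the jar and cup are unmoved. I'm handing in.

```bash
python3 -c "
from station import r
print(r.finish_job())"
```

```text
the job is handed in; nothing more can be done
None
```

I pushed the lid open to its stop and handed the job in with the fingertips about 25 mm above the middle of the blue pan, after holding there about 3 s; the hand-in gave no verdict, no paint contact showed, the jar and cup look unmoved, and I did not re-check the brush.

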